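# Change over the bean-dose tubes

### The arm

A 7-joint arm with a two-finger parallel gripper is mounted at the origin on the work surface. World frame = base frame: x ahead of the robot, y to its left, z up, the work surface at z = 0. Lengths are in m, angles in rad, forces in N, time in s.
With the tool pointing down it reaches from about 0.425 to 0.95 m from the base axis. Payload 16.7 kg.
Tool frame: the origin (TCP) lies midway between the tips of the shut fingers; the grasp point (between the pads) lies 19 mm behind it; z points along the fingers, y is the direction in which the jaws open and shut (so a half turn about z gives the same grasp; the last joint's range is limited). The gripper opens to 94 mm and grips with 3 to 60 N. Pads are 16 mm wide; open, the fingers measure 119 mm over their backs; the gripper's body (75 mm by 177 mm) begins 78 mm behind the grasp point.
Start: joints at [1.163, 0.426, 0.074, 1.606, -0.034, 1.111, -0.067], TCP at [0.172, -0.653, 0.205] pointing down, gripper open.
Joint ranges: [-2.85, 2.85], [-0.5, 2.14], [-1.23, 1.37], [0.21, 2.46], [-1.02, 4.16], [0.16, 2.05], [-2.73, 2.73]. Speed limits (rad/s): [1.89, 1.89, 2.39, 2.39, 3.01, 3.01, 3.01].

### API

Orientations are given as a unit quaternion [w, x, y, z].
In Python, from rig import read_state, snapshot, job_done gives the robot as it stands. The module is installed in compiled form; this text tells all that it offers.
- The arm moves only by the tool move_arm, never from a script. Its argument "motion" is a list of rows, each a list of 5 numbers: the shift along the tool's x, y, z in m, then the turn about the tool's z in rad, then the finger opening in m, from 0 to 0.094. A call has 1 to 5 rows; each row is the pose to reach, as a shift and turn from the pose measured when the call began, along the tool's axes at that moment; what a row does not reach only later rows make up. A row lasts 1/10 s, in which the tool goes at most 50 mm and 8.59 degrees, less where a joint would pass 70% of its speed; a pose out of reach is approached as far as the arm can. A call with a gripper value outside its range is refused whole. The fingers move at their own pace and stop on an object; "grip_force" is the grip in N (left out, the last holds). Time passes only in rows, so rows that repeat a pose let the fingers close. It gives the time, the measured TCP pose, the force and the opening at its end, in the units of the state.
- read_state(): the state, without advancing time (a new reading comes with each control period).
- snapshot(name): name is "side" or "top" or "wrist"; returns a dict with "color" (400x640x3 uint8, red, green, blue), "depth" (400x640 float32, m along the optical axis (not along the pixel's ray), 0 where there is no reading), "fx", "fy", "cx", "cy" (pixels), "distortion" ([k1, k2, p1, p2, k3] as OpenCV has them; the pictures are not rectified), "xyz" and "rotation" of the camera in the world. Camera axes: x right, y down, z forward; pixel columns grow to the right and rows downward; lengths in m; the calibration is good to about 2 mm. A picture is of the moment at which its call begins.
- job_done(): hands the job in, once; it reports no verdict.
The state is a dict: "t": time; "joint_pos": joint angles; "joint_velocities": joint speeds; "joint_efforts": joint torques, N m; "ee_pos": TCP position; "tool_rot": TCP orientation; "contact_force": force on the tool from outside, world axes, zero at the start; "wrist_torque": the same for the moment, N m; "width": finger opening in m.
Only numpy, scipy, OpenCV 4.12 (cv2) and the standard library are available. Lean on these libraries where they do the work, as an engineer would, in place of code of your own. Each camera call takes 0.05 s, during which the arm holds its last target. There are 200 camera calls.

### The job

At the coffee counter, four metal dose tubes stand in a wooden rack. Press the flip cap that has been left standing open on a slim tube fully shut, and flip open the cap of the wide tube so that it stands up well clear of its mouth. Leave the other slim tube's cap shut.

Things in the scene. Friction and masses are not known exactly. Their poses are not given: they have to be found in the camera images.
- slim_cap (a joint): Black flip cap on the slim tube (34 mm) left open, rad: 0 = shut flat, 1.57 = upright, stop at 2.0; starts 1.3 to 1.75. Stiff hinge (0.04 N m, no spring or latch): it stays where left. Disc 36 mm wide, 6 mm thick, with a flat thumb lip opposite the hinge, 14 mm wide along y, 8 mm thick, its end 66 mm from the hinge axis. Opening, the lip swings up and over to +x.
- slim_mouth (a point): Mouth centre of that slim tube, aluminium, held fast in the rack, mouth 125 mm above the table. z up; x level, from the tube's axis to the hinge, on the side away from the robot; y along the hinge axis and the row of tubes. Hinge axis at x = +22 mm, z = +3 mm. Shut, the cap's top is at z = +6 mm and its lip runs from x = -17 to -44 mm, z = 0 to +8 mm.
- wide_cap (a joint): Flip cap on the wide tube, rad: starts at 0 = shut; grows as it opens; 1.57 = upright; stop at 2.0. Same stiff hinge (0.04 N m), stays where left. Disc 52 mm wide, 6 mm thick; flat thumb lip opposite the hinge, 14 mm wide along y, 8 mm thick, its end 82 mm from the hinge axis; it can be pinched across its width from above.
- wide_mouth (a point): Mouth centre of the wide tube, the only one 50 mm in diameter, aluminium, held fast in the rack, mouth 110 mm above the table; axes as for the slim tube. Hinge axis at x = +30 mm, z = +3 mm. Shut, the cap's top is at z = +6 mm and its lip runs from x = -25 to -52 mm at z = 0 to +8 mm, clear of the tube.
- spare_cap (a joint): Cap on the other slim tube, same make and size as the first; starts shut (0), must be left shut. The fourth tube is slim with a plain cork and no cap. The tubes stand in a row 80 mm apart in any order, in a wooden block 85 x 335 mm, 45 mm high.

How it is judged:
By the outcome, as a careful person would: the job done as asked, in the order asked, and still so for the second after the job is handed in, with the robot touching nothing.
It also fails if it takes over 48 s, if anything falls off the work surface, if the arm or the gripper's body presses on something with over 40 N, if the wrist force passes 120 N, or if a joint passes its speed limit or range.

## Working session

There is one attempt and no reset: what is moved stays moved. The work goes in short steps, Python scripts to look and compute and a tool call to move; the robot and the scene stay as the last step left them, time stands still between calls to the robot, and variables do not carry over. Pictures are saved under pics/ and viewed, about 8 in all and at most 12, crops included, and the job is handed in when it is done.

Besides the shell and the picture viewer there is one more tool, called after ">>>" as a command line: name --pt "numbers of a row" for each row, then --argument value for the rest. move_arm: Moves the arm, as the interface text tells. Its arguments: {"type":"object","properties":{"motion":{"type":"array"},"grip_force":{"type":"number"}},"required":["motion"]}

```bash
mkdir -p pics; cat > h.py <<'E'
import numpy as np, cv2
from rig import read_state, snapshot, job_done
def snap(cam,name):
    s=snapshot(cam); np.savez(f'pics/{name}.npz',**s)
    cv2.imwrite(f'pics/{name}.png',s['color'][:,:,::-1]); return s
def load(name): return dict(np.load(f'pics/{name}.npz'))
def cloud(s):
    h,w=s['depth'].shape
    u,v=np.meshgrid(np.arange(w),np.arange(h))
    K=np.array([[s['fx'],0,s['cx']],[0,s['fy'],s['cy']],[0,0,1]],float)
    n=cv2.undistortPoints(np.stack([u,v],-1).reshape(-1,1,2).astype(np.float64),K,np.array(s['distortion'],float)).reshape(h,w,2)
    d=s['depth'][...,None]
    P=np.concatenate([n*d,d],-1)
    return P@np.array(s['rotation']).T+np.array(s['xyz'])
E
python3 - <<'E'
from h import *
a=snap('top','top0');b=snap('side','side0')
for s in(a,b):print(s['xyz'],np.round(s['rotation'],3).tolist())
cv2.imwrite('pics/both0.png',cv2.resize(np.vstack([a['color'],b['color']])[:,:,::-1],(480,600)))
s=read_state();print(s)
E
```

```text
[0.4401695  0.05918582 0.83454921] [0.046, -0.698, 0.71, -0.082]
[ 0.25080664 -0.37097796  0.52558312] [-0.431, 0.839, -0.294, 0.155]
{'t': 0.1, 'joint_pos': array([ 1.1635058 ,  0.42665454,  0.07386405,  1.60651946, -0.03408599,
        1.11080979, -0.06711459]), 'joint_velocities': array([ 0.00098867, -0.0030699 ,  0.00145571, -0.00180548, -0.00132109,
        0.00077707, -0.00070343]), 'joint_efforts': array([ 8.68887029e-03, -9.37462234e+01,  3.67758058e+00, -4.55041194e+01,
       -4.84281778e-02,  1.68011669e-02,  1.66039547e-05]), 'ee_pos': array([ 0.17195179, -0.65233071,  0.20486632]), 'tool_rot': array([-5.53076479e-04,  9.91707512e-01,  1.28514168e-01, -1.19597796e-04]), 'contact_force': array([-0.2451903 , -0.26128449, -0.2400357 ]), 'wrist_torque': array([-0.03372235,  0.05512732, -0.00121368]), 'width': 0.09388114986927593}
```

View pics/top0.png

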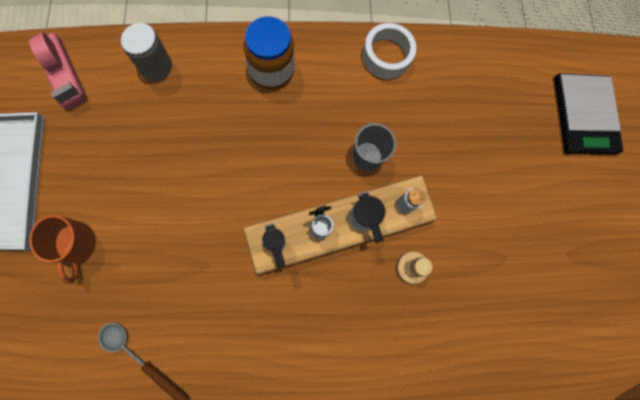

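View pics/side0.png

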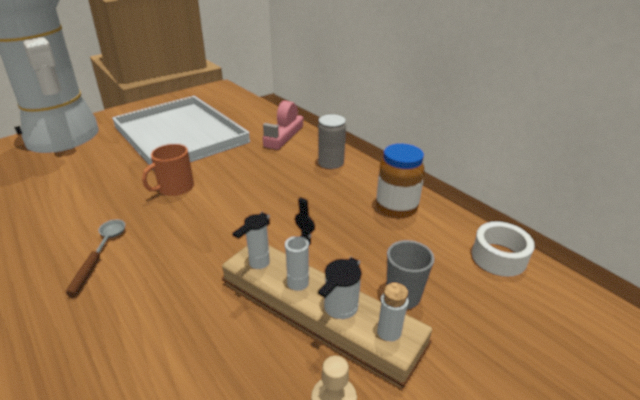

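The rack reads, left to right in the top view: spare cap shut (275,240), open slim (321,227), wide (369,212), cork (412,199). A cup stands beyond the wide tube at (374,150), and a tamper at (415,267). Next I measure these in 3D.

```bash
python3 - <<'E'
from h import *
for n,box in(('top0',(240,440,140,290)),('side0',(215,440,190,390))):
    s=load(n);P=cloud(s);
    def reg(P,u0,u1,v0,v1,z0,z1):
        Q=P[v0:v1,u0:u1].reshape(-1,3);return Q[(Q[:,2]>z0)&(Q[:,2]<z1)]
    u0,u1,v0,v1=box
    Q=reg(P,*box,0.035,0.055)
    C=P[v0:v1,u0:u1].reshape(-1,3);col=s['color'][v0:v1,u0:u1].reshape(-1,3).astype(int)
    dark=(col.max(1)<60)&(C[:,2]>0.095)
    D=C[dark]
    r=cv2.minAreaRect(Q[:,:2].astype(np.float32)*1000);print(n,'rack',r)
    # cluster dark pts
    from scipy.cluster.hierarchy import fcluster,linkage
    l=fcluster(linkage(D,'single'),0.012,'distance')
    for k in set(l):
        E=D[l==k]
        if len(E)>40:print(len(E),'mean',E.mean(0).round(4),'min',E.min(0).round(3),'max',E.max(0).round(3),cv2.minAreaRect(E[:,:2].astype(np.float32)*1000))
s=load('top0');P=cloud(s)
for u,v in((275,238),(278,258),(369,212),(377,235),(412,199),(321,227),(374,130),(415,267)):print(u,v,P[v,u].round(3))
a=cv2.resize(s['color'][170:280,240:440],None,fx=4,fy=4,interpolation=2)
cv2.imwrite('pics/crop1.png',a[:,:,::-1])
E
```

```text
Traceback (most recent call last):
  File "h.py", line 14, in cloud
    return P@np.array(s['rotation']).T+np.array(s['xyz'])
           ~^~~~~~~~~~~~~~~~~~~~~~~~~~
ValueError: matmul: Input operand 1 has a mismatch in its core dimension 0, with gufunc signature (n?,k),(k,m?)->(n?,m?) (size 4 is different from 3)
```

```bash
sed -i "s/np.array(s\['rotation'\]).T/quat(s['rotation']).T/" h.py; cat >> h.py <<'E'
from scipy.spatial.transform import Rotation as Ro
def quat(q): return Ro.from_quat(np.asarray(q,float)[[1,2,3,0]]).as_matrix()
E
cat > m.py <<'E'
from h import *
from scipy.cluster.hierarchy import fcluster,linkage
for n,box in(('top0',(240,440,165,290)),('side0',(215,440,190,390))):
    s=load(n);P=cloud(s)
    u0,u1,v0,v1=box
    C=P[v0:v1,u0:u1].reshape(-1,3);col=s['color'][v0:v1,u0:u1].reshape(-1,3).astype(int)
    Q=C[(C[:,2]>.035)&(C[:,2]<.055)]
    D=C[(col.max(1)<60)&(C[:,2]>0.095)]
    print(n,'rack',cv2.minAreaRect(Q[:,:2].astype(np.float32)*1000))
    l=fcluster(linkage(D,'single'),0.012,'distance')
    for k in set(l):
        E=D[l==k]
        if len(E)>25:print(len(E),'mean',E.mean(0).round(4),'min',E.min(0).round(3),'max',E.max(0).round(3),cv2.minAreaRect(E[:,:2].astype(np.float32)*1000))
s=load('top0');P=cloud(s)
for u,v in((275,238),(278,258),(369,212),(377,235),(412,199),(321,227),(374,130),(415,267)):print(u,v,P[v,u].round(3))
a=cv2.resize(s['color'][170:280,240:440],None,fx=4,fy=4,interpolation=2)
cv2.imwrite('pics/crop1.png',a[:,:,::-1])
E
python3 m.py
```

```text
top0 rack ((540.76513671875, -24.291976928710938), (187.94683837890625, 340.9010314941406), 0.5814340710639954)
506 mean [0.4886 0.0894 0.1327] min [0.453 0.075 0.127] max [0.516 0.107 0.138] ((484.83026123046875, 91.20753479003906), (63.58328628540039, 30.820201873779297), 1.6075936555862427)
852 mean [ 0.5347 -0.0619  0.1174] min [ 0.491 -0.085  0.096] max [ 0.567 -0.037  0.122] ((529.5311279296875, -59.956199645996094), (46.9942741394043, 74.76449584960938), 85.3327407836914)
62 mean [0.5325 0.0225 0.1841] min [0.529 0.012 0.158] max [0.536 0.035 0.198] ((532.0825805664062, 23.12216567993164), (6.649399757385254, 23.236408233642578), 1.9529460668563843)
side0 rack ((650.7422485351562, -34.15611267089844), (333.2600402832031, 424.9347229003906), 87.3698959350586)
375 mean [0.4905 0.086  0.1296] min [0.455 0.073 0.116] max [0.52  0.106 0.133] ((489.5941467285156, 84.02374267578125), (63.438026428222656, 32.823707580566406), 32.12497329711914)
407 mean [0.5364 0.0168 0.1576] min [0.531 0.002 0.12 ] max [0.542 0.033 0.193] ((536.2189331054688, 17.277210235595703), (11.099065780639648, 30.49332618713379), 0.20866961777210236)
898 mean [ 0.5343 -0.0666  0.1152] min [ 0.492 -0.087  0.111] max [ 0.57  -0.04   0.119] ((530.9168701171875, -62.637977600097656), (48.28676986694336, 75.75662231445312), 83.81131744384766)
275 238 [0.498 0.088 0.131]
278 258 [0.467 0.084 0.133]
369 212 [ 0.538 -0.061  0.118]
377 235 [ 0.501 -0.073  0.118]
412 199 [ 0.557 -0.13   0.127]
321 227 [0.519 0.014 0.076]
374 130 [ 0.691 -0.085  0.069]
415 267 [ 0.449 -0.14   0.086]
```

View pics/crop1.png

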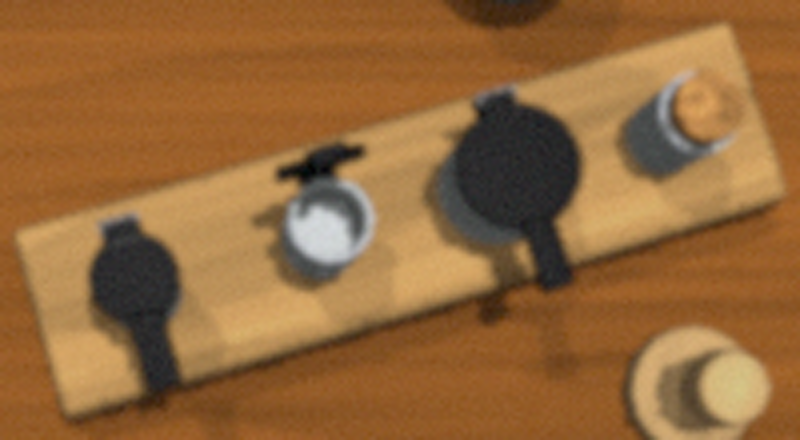

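```bash
cat > f.py <<'E'
from h import *
from scipy.optimize import minimize
def sd(p,R,e):  # signed dist to disc ∪ lip, mouth frame
    d1=np.hypot(p[:,0],p[:,1])-R
    c=np.array([-(e)/2,0]);q=np.abs(p-c)-np.array([e/2,7])
    d2=np.linalg.norm(np.maximum(q,0),axis=1)+np.minimum(q.max(1),0)
    return np.minimum(d1,d2)
for n,box in(('top0',(240,440,165,290)),('side0',(215,440,190,390))):
    s=load(n);P=cloud(s);u0,u1,v0,v1=box
    C=P[v0:v1,u0:u1].reshape(-1,3)*1000;col=s['color'][v0:v1,u0:u1].reshape(-1,3).astype(int)
    D=C[(col.max(1)<60)&(C[:,2]>95)]
    W=D[(D[:,1]<-30)&(D[:,2]>108)];S=D[(D[:,1]>60)&(D[:,2]>123)];O=D[(D[:,1]>-5)&(D[:,1]<45)]
    def fr(X,o,a):
        c,s_=np.cos(a),np.sin(a);d=X[:,:2]-o;return np.c_[d@[c,s_],d@[-s_,c]]
    def cost(q):
        w=q[:2];a=q[2];sp=w+160*np.array([-np.sin(a),np.cos(a)])
        r=0
        for X,o,R,e in((W,w,26,52),(S,sp,18,44)):
            p=fr(X,o,a);v=sd(p,R,e);r+=np.mean(np.maximum(v,0)**2)*1.0
            # coverage: model samples must be near data
            g=np.stack(np.meshgrid(np.arange(-e,R,3),np.arange(-R,R+1,3)),-1).reshape(-1,2).astype(float);g=g[sd(g,R,e)<=0]
            from scipy.spatial import cKDTree
            r+=np.mean(np.maximum(cKDTree(p).query(g)[0]-1.5,0)**2)
        return r
    b=min((minimize(cost,[535,-62,a],method='Nelder-Mead') for a in(.2,.3)),key=lambda b:b.fun)
    w=b.x[:2];a=b.x[2];m=w+80*np.array([-np.sin(a),np.cos(a)])
    print(n,b.x.round(2),np.degrees(a).round(1),b.fun.round(2),'slim mouth',m.round(1),'z W,S',np.median(W[:,2]),np.median(S[:,2]))
    p=fr(O,m,a);p=np.c_[p,O[:,2]-128];p[:,0]-=22
    f=np.polyfit(p[:,2],p[:,0],1);print('open cap: dx/dz',f,'zmax',p[:,2].max(),'mean',p.mean(0).round(1),'ymin/max',p[:,1].min(),p[:,1].max())
E
python3 f.py
```

```text
top0 [ 5.4072e+02 -6.1640e+01  2.8000e-01] 16.0 0.18 slim mouth [518.6  15.2] z W,S 117.5456765513755 132.62313633976714
open cap: dx/dz [-0.04806581 -3.96934574] zmax 69.9165870206948 mean [-6.2  1.7 46.3] ymin/max -14.585316179219527 15.000015254303527
side0 [ 5.3341e+02 -7.1030e+01  2.3000e-01] 13.2 753.89 slim mouth [515.1   6.9] z W,S 115.1030817923498 129.72053851109877
open cap: dx/dz [-0.09087541  3.67705537] zmax 64.95757291968152 mean [ 1.   4.8 29.6] ymin/max -10.538065134508242 20.84767193832818
```

Top fit is consistent with the sizes given: the slim mouth is near (0.519, 0.014), the wide mouth near (0.541, -0.063), yaw about 16°. The open cap is about upright. Next I move over, to the far side of the open cap.

>>> move_arm --pt "0.035 -0.03 -0.03 0 0" --pt "0.07 -0.065 -0.05 -0.02 0" --pt "0.105 -0.1 -0.055 -0.02 0" --pt "0.14 -0.135 -0.055 -0.02 0" --pt "0.175 -0.17 -0.055 -0.02 0" --grip_force 20

```text
t: 0.6
ee_pos: [0.2952, -0.4472, 0.2602]
tool_rot: [-0.0, 0.99, 0.138, -0.0]
contact_force: [0.8, -1.3, -0.5]
width: 0.0576
```

>>> move_arm --pt "0.035 -0.033 0 0 0" --pt "0.07 -0.066 0 0 0" --pt "0.105 -0.099 0 0 0" --pt "0.14 -0.132 0 0 0" --pt "0.175 -0.165 0 0 0"

```text
t: 1.1
ee_pos: [0.4187, -0.2387, 0.2604]
tool_rot: [-0.0, 0.99, 0.138, -0.0]
contact_force: [0.8, -0.5, -0.2]
width: 0.0174
```

>>> move_arm --pt "0.035 -0.033 0 0 0" --pt "0.07 -0.066 0 0 0" --pt "0.105 -0.099 0 0 0" --pt "0.14 -0.132 0 0 0" --pt "0.175 -0.165 0 0 0"

```text
t: 1.6
ee_pos: [0.5424, -0.0303, 0.2604]
tool_rot: [-0.0, 0.99, 0.138, -0.0]
contact_force: [0.8, -0.6, 0.3]
width: 0.0003
```

>>> move_arm --pt "0.03 -0.025 0 0 0" --pt "0.055 -0.049 0 0 0" --pt "0.055 -0.049 0.0 0 0"

```text
t: 1.9
ee_pos: [0.5829, 0.0369, 0.2598]
tool_rot: [-0.001, 0.99, 0.141, -0.0]
contact_force: [-0.3, 0.5, 0.3]
width: 0.0001
```

```bash
python3 - <<'E'
from h import *
a=snap('wrist','w1');b=snap('side','s1');print(read_state()['ee_pos'])
cv2.imwrite('pics/v1.png',np.vstack([cv2.resize(x['color'],(480,300)) for x in(a,b)])[:,:,::-1])
E
```

```text
[0.58164625 0.03231686 0.25978531]
```

View pics/v1.png

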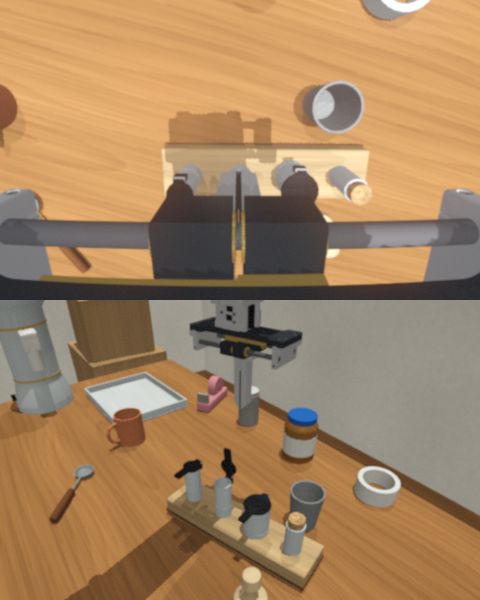

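Side view: the closed fingers at (245,400) sit behind the open cap at (229,465). In the wrist view the finger gap at column 238 lines up with the slim tube. I lower and push the cap over.

>>> move_arm --pt "0 0 0.045 0 0" --pt "0 0 0.092 0 0" --pt "0 0 0.095 0 0"

```text
t: 2.3
ee_pos: [0.578, 0.0302, 0.1601]
tool_rot: [-0.0, 0.99, 0.138, -0.005]
contact_force: [0.6, 0.2, 0.9]
width: 0.0007
```

>>> move_arm --pt "-0.02 0 0 0 0" --pt "-0.035 0 0 0 0" --pt "-0.05 0 0 0 0" --pt "-0.065 0 0 0 0" --pt "-0.075 0 0.0 0 0"

```text
t: 2.8
ee_pos: [0.5058, 0.0087, 0.1628]
tool_rot: [0.0, 0.991, 0.137, -0.004]
contact_force: [1.6, 0.6, 0.1]
width: 0.0007
```

>>> move_arm --pt "-0.008 0 0.008 0 0" --pt "-0.014 0 0.016 0 0" --pt "-0.016 0 0.022 0 0" --pt "-0.016 0 0.026 0 0"

```text
t: 3.2
ee_pos: [0.4898, 0.0042, 0.1361]
tool_rot: [0.0, 0.991, 0.137, -0.004]
contact_force: [0.3, -0.0, 1.1]
width: 0.0003
```

>>> move_arm --pt "0 0 0.002 0 0" --pt "0 0 0.004 0 0" --pt "0 0 0.005 0 0"

```text
t: 3.5
ee_pos: [0.4898, 0.0042, 0.1316]
tool_rot: [0.0, 0.991, 0.137, -0.005]
contact_force: [-10.0, -2.9, 28.6]
width: 0.0004
```

Resistance of 29 N at lip height (0.1316 m), so the cap is shut. I lift, move over the wide lip and look.

>>> move_arm --pt "0 0 -0.03 0 0" --pt "0 0 -0.06 0 0.02" --pt "-0.005 0.03 -0.07 0 0.045" --pt "-0.013 0.07 -0.07 0 0.045" --pt "-0.013 0.0785 -0.07 0 0.045"

```text
t: 4.0
ee_pos: [0.4996, -0.0787, 0.2018]
tool_rot: [0.001, 0.991, 0.135, -0.004]
contact_force: [0.4, 0.6, 0.7]
width: 0.0292
```

>>> move_arm --pt "0 0 0 0 0.045" --pt "0 0 0 0 0.045"

```text
t: 4.2
ee_pos: [0.4996, -0.0782, 0.2015]
tool_rot: [0.001, 0.991, 0.135, -0.005]
contact_force: [-0.4, 0.4, -0.1]
width: 0.0435
```

```bash
python3 - <<'E'
from h import *
a=snap('wrist','w2');b=snap('side','s2');t=snap('top','t2');print(read_state()['ee_pos'],read_state()['width'])
cv2.imwrite('pics/v2.png',np.vstack([cv2.resize(a['color'],(480,300)),cv2.resize(b['color'][170:370,160:480],(480,300))])[:,:,::-1])
P=cloud(b);C=P[170:370,160:480].reshape(-1,3);c=b['color'][170:370,160:480].reshape(-1,3)
D=C[(c.max(1)<60)&(C[:,2]>.1)&(C[:,2]<.16)]
for n,lo,hi in(('spare',.05,.12),('slim',-.02,.04),('wide',-.1,-.03)):
    E=D[(D[:,1]>lo)&(D[:,1]<hi)];print(n,len(E),E.min(0).round(3),E.max(0).round(3),np.median(E[:,2]).round(4))
E
```

```text
[ 0.49959081 -0.07749793  0.20167424] 0.044858016048137925
spare 360 [0.455 0.073 0.117] [0.52  0.105 0.133] 0.1297
slim 411 [ 0.477 -0.004  0.123] [0.542 0.029 0.134] 0.1297
wide 885 [ 0.491 -0.088  0.111] [ 0.57  -0.04   0.119] 0.1152
```

View pics/v2.png

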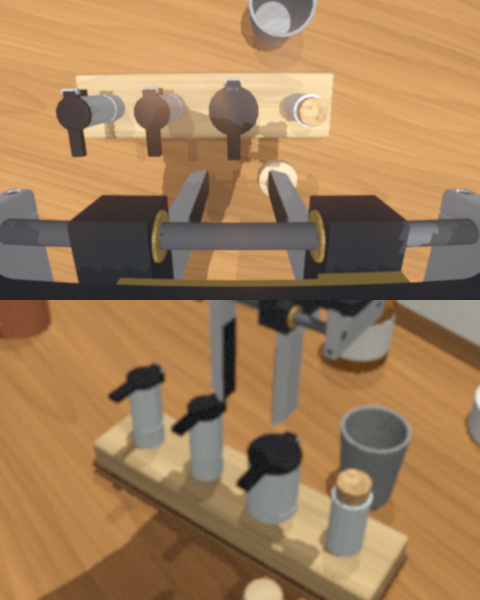

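The slim cap now sits flat at the same height as the spare (0.1297 in both). In the wrist view the wide lip is at column 233, the jaw centre at about 238. I check the lip position with wrist depth.

```bash
python3 - <<'E'
from h import *
st=read_state();R=quat(st['tool_rot']);p=st['ee_pos']
s=load('w2');P=cloud(s);v0,v1,u0,u1=105,220,260,360
C=P[v0:v1,u0:u1].reshape(-1,3);c=s['color'][v0:v1,u0:u1].reshape(-1,3)
D=C[(c.max(1)<60)&(C[:,2]>.1)&(C[:,2]<.13)]
T=(D-p)@R*1000
print(len(T),T.min(0).round(1),T.max(0).round(1))
for a in range(-12,80,8):
    E=T[(T[:,0]>=a)&(T[:,0]<a+8)]
    if len(E):print(a,len(E),'y',E[:,1].min().round(1),E[:,1].max().round(1),'z',np.median(E[:,2]).round(1))
E
```

```text
Traceback (most recent call last):
ValueError: zero-size array to reduction operation minimum which has no identity
```

```bash
python3 - <<'E'
from h import *
st=read_state();R=quat(st['tool_rot']);p=st['ee_pos']
s=load('w2');P=cloud(s);print(s['depth'][200,311],P[200,311],P[150,311],s['color'][200,311],s['color'][150,311],P[100,230])
v0,v1,u0,u1=105,220,260,360
C=P[v0:v1,u0:u1].reshape(-1,3);c=s['color'][v0:v1,u0:u1].reshape(-1,3)
D=C[(c.max(1)<80)&(C[:,2]>.09)&(C[:,2]<.14)]
T=(D-p)@R*1000
for a in range(-20,80,8):
    E=T[(T[:,0]>=a)&(T[:,0]<a+8)]
    if len(E):print(a,len(E),'y',E[:,1].min().round(1),E[:,1].max().round(1),'z',np.median(E[:,2]).round(1))
E
```

```text
0.2704336 [ 0.50203583 -0.07136333  0.11816683] [ 0.53975427 -0.06106054  0.11674534] [73 53 44] [115  96  90] [0.55783375 0.02474949 0.04554157]
-12 8 y -9.3 0.2 z 83.6
-4 138 y -10.1 0.3 z 83.1
4 75 y -10.7 0.3 z 83.3
12 5 y -9.9 -0.5 z 83.3
20 16 y 3.4 10.4 z 84.8
28 12 y 7.3 11.9 z 85.1
```

Lip centre is 5 mm off in tool y (-5 mm), with its tip about 8 mm short of the TCP, as expected. I lower and pinch.

>>> move_arm --pt "0 -0.005 0.03 0 0.045" --pt "0 -0.005 0.07 0 0.045" --pt "0 -0.005 0.097 0 0.045" --pt "0 -0.005 0.099 0 0.045"

```text
t: 4.75
ee_pos: [0.4953, -0.0718, 0.0999]
tool_rot: [-0.0, 0.991, 0.137, -0.007]
contact_force: [-0.1, -0.5, 0.6]
width: 0.0447
```

>>> move_arm --pt "0 0 0 0 0.03" --pt "0 0 0 0 0.01" --pt "0 0 0 0 0.005" --pt "0 0 0 0 0.005" --pt "0 0 0 0 0.005" --grip_force 15

```text
t: 5.25
ee_pos: [0.4963, -0.0733, 0.101]
tool_rot: [0.001, 0.991, 0.137, -0.006]
contact_force: [2.9, -8.3, 1.4]
width: 0.0136
```

>>> move_arm --pt "0.001 0 -0.013 0 0.005" --pt "0.0045 0 -0.026 0 0.005" --pt "0.01 0 -0.038 0 0.005" --pt "0.018 0 -0.049 0 0.005" --pt "0.018 0 -0.049 0 0.005"

```text
t: 5.75
ee_pos: [0.5155, -0.0683, 0.1516]
tool_rot: [0.001, 0.991, 0.137, -0.005]
contact_force: [-3.1, -5.2, 7.0]
width: 0.014
```

>>> move_arm --pt "0.0125 0 -0.0115 0 0.005" --pt "0.0275 0 -0.02 0 0.005" --pt "0.035 0 -0.0225 0 0.005" --pt "0.043 0 -0.024 0 0.005" --pt "0.043 0 -0.024 0 0.005"

```text
t: 6.25
ee_pos: [0.5581, -0.0564, 0.1753]
tool_rot: [0.001, 0.991, 0.137, -0.005]
contact_force: [0.6, -3.5, 9.0]
width: 0.014
```

```bash
python3 - <<'E'
from h import *
b=snap('side','s3');
cv2.imwrite('pics/v3.png',cv2.resize(b['color'][130:370,160:480],(640,480))[:,:,::-1])
E
```

```text
(no output)
```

View pics/v3.png

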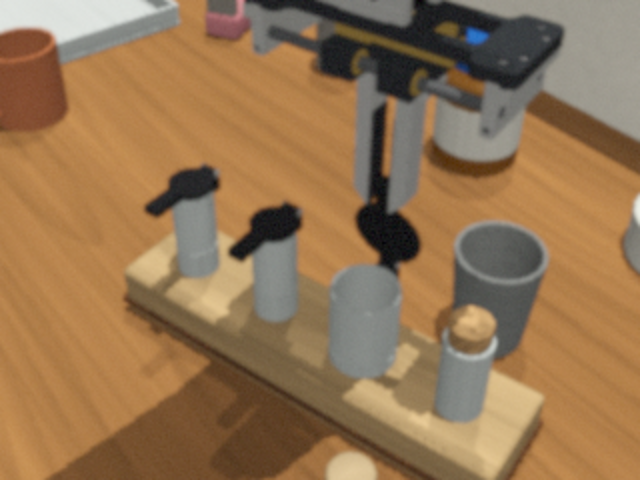

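The wide cap, held between the fingers at (385,195), is nearly upright. I take it a bit past upright, release and lift.

>>> move_arm --pt "0.01 0 -0.001 0 0.005" --pt "0.02 0 -0.0005 0 0.005" --pt "0.02 0 -0.0005 0 0.005"

```text
t: 6.6
ee_pos: [0.5783, -0.0506, 0.1753]
tool_rot: [0.001, 0.991, 0.137, -0.004]
contact_force: [1.6, -4.2, 3.3]
width: 0.0138
```

>>> move_arm --pt "0 0 0 0 0.03" --pt "0 0 0 0 0.04" --pt "0 0 0 0 0.04" --pt "0 0 -0.03 0 0.04" --pt "0 0 -0.075 0 0.04"

```text
t: 7.1
ee_pos: [0.5772, -0.0502, 0.249]
tool_rot: [0.001, 0.991, 0.137, -0.007]
contact_force: [-0.3, 0.9, 0.1]
width: 0.0402
```

>>> move_arm --pt "-0.04 0 -0.03 0 0.04" --pt "-0.08 0 -0.03 0 0.04" --pt "-0.12 0 -0.03 0 0.04" --pt "-0.12 0 -0.03 0 0.04"

```text
t: 7.5
ee_pos: [0.4584, -0.0843, 0.2811]
tool_rot: [0.001, 0.991, 0.136, -0.007]
contact_force: [0.8, 0.1, -0.7]
width: 0.0401
```

```bash
python3 - <<'E'
from h import *
b=snap('side','s4');
cv2.imwrite('pics/v4.png',cv2.resize(b['color'][130:370,160:480],(640,480))[:,:,::-1])
P=cloud(b);C=P[130:370,160:480].reshape(-1,3);c=b['color'][130:370,160:480].reshape(-1,3)
D=C[(c.max(1)<60)&(C[:,2]>.1)&(C[:,2]<.21)]
for n,lo,hi in(('spare',.05,.12),('slim',-.02,.04),('wide',-.1,-.03)):
    E=D[(D[:,1]>lo)&(D[:,1]<hi)];print(n,len(E),E.min(0).round(3),E.max(0).round(3),np.median(E[:,2]).round(4))
X=(E[:,:2]-[.541,-.063])@[.963,.27]-.03;print(np.polyfit(E[:,2]-.111,X,1))
E
```

```text
spare 362 [0.455 0.073 0.117] [0.52  0.105 0.133] 0.1297
slim 419 [ 0.477 -0.004  0.123] [0.541 0.029 0.133] 0.1298
wide 905 [ 0.564 -0.079  0.108] [ 0.581 -0.031  0.194] 0.1477
[ 0.10866119 -0.0027462 ]
```

View pics/v4.png

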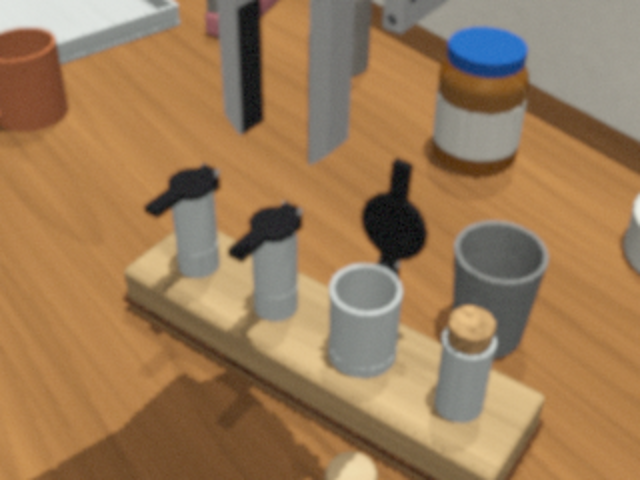

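The wide cap at (397,215) stands about 6° past upright. Both slim caps, at (193,185) and (275,222), are shut and level, and the gripper is clear. I hand in.

```bash
python3 -c "from rig import job_done; print(job_done())"
```

```text
the job is handed in; nothing more can be done
None
```

I closed the open slim cap first, then opened the wide one, and handed the job in about 7.5 s in.

- **Slim cap:** I pushed it over from behind with the shut fingers and pressed its lip down to about 29 N. In the last side image it lies at the same height as the spare cap (0.1298 m against 0.1297 m).
- **Wide cap:** I pinched its lip and swung it up along the arc, then let go. It stood by itself about 6° past upright.
- **Spare cap and robot:** The spare cap was not touched and its measured height did not change. The gripper was clear of everything at the end.

**Disagreements:** The top and side cameras differed by about 3 to 4 mm, and my automatic position fit on the side image failed. I used the top-image fit with a small correction. The wide lip then turned out 5 mm off sideways, which I corrected from a wrist image before gripping. I saw no other failed checks.

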